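# Post the key case through the spring flap of the return box

### The job

Return the red cabinet-key case: push the yellow self-closing flap of the key-return box open with one finger and keep it open while the other finger pushes the case along the ledge and over its edge into the well behind; then let the flap swing fully shut. The case must not push against the flap, and it is only ever pushed, never lifted off the ledge. Leave the stamp, the tape roll and the cup where they stand.

Things in the scene. Friction and masses are not known exactly. Their poses are not given: they have to be found in the camera images.
- return_box: Grey key-return box, fixed, 330 (its x) x 200 (y) x 146 mm high. Origin: centre of its underside; x points backwards, away from the robot, along the pushing direction, y left, z up. Front part, x -165 to +20 mm: flat steel ledge, top 105 mm above the table, open in front and above. Right wall inner face y = -88 mm from x = -100 on, left wall inner face y = +90 mm from x = -80 on; wall tops at 141 mm.
- well_floor (a point): Middle of the rubber floor of the well behind the ledge: box x = +88 mm, y = 0, height 12 mm. The well spans x +20 to +155 and y -88 to +90 mm. It is open above up to x = +85 mm; from there back a clear hood covers it (top 146 mm high). Nothing stands over the ledge or the flap's front part, so fingers pointing down can travel along the ledge and past the flap.
- flap (a joint): Opening of the yellow flap about its upright hinge, rad: 0 shut, at most 0.8. Shut, it bars the ledge slantwise, running from the hinge at 45 degrees to the right and backwards. It swings backwards and to the left (counter-clockwise from above); at 0.785 it lies along the box's x. A spring shuts it: 0.20 N m when shut, 0.40 N m at 0.8 rad, damping 0.08 N m s/rad; it never stays open.
- flap_hinge (a point): Hinge axis of the flap at ledge height, at the left: box x = -75, y = +75, z = 105 mm. A hinge barrel of 7 mm radius stands on it, 42 mm high. Pushed backwards some 25 mm to the right of the hinge, the flap opens far for little travel.
- flap_tip (a point): Middle of the free end of the flap; moves with it. The flap is an upright yellow plastic plate, 205 mm long from the hinge axis, 4 mm thick, reaching from 3 to 37 mm above the ledge.
- ledge_edge (a point): Middle of the rear edge of the ledge (box x = +20, y = 0, z = 105 mm), a plain straight edge along y; behind it the well begins. The case falls in once its middle is past this edge.
- key_case: Red hard plastic key case with a black seam, a blank label and a small flat key ring on top, loose, 36 (its x) x 40 (its y) x 24 mm high, about 70 g. It starts upright on the ledge in front of the flap, to the right of the middle, roughly in line with the box. Origin: centre of its underside.
- key_case_center (a point): Middle of the key case, 12 mm above its underside.
- stamp: Bystander: wooden hand stamp, 42 mm diameter, 74 mm high, on the table beside the box. Origin: centre of its underside.
- tape_roll: Bystander: orange roll of tape lying flat, 90 mm outer diameter, 48 mm high, on the table beside the box. Origin: centre of its underside.
- cup: Bystander: white cup, 72 mm diameter, 85 mm high, on the table beside the box. Origin: centre of its underside.
Not all that is in view belongs to the job. Of the things shaped like the key_case, the red one is meant.

How it is judged:
By the outcome, as a careful person would: the job done as asked, in the order asked, and still so for the second after the job is handed in, with the robot touching nothing.
It also fails if it takes over 35 s, if anything falls off the work surface, if the arm or the gripper's body presses on something with over 40 N, if the wrist force passes 120 N, or if a joint passes its speed limit or range.

### The arm

A 7-joint arm with a two-finger parallel gripper is mounted at the origin on the work surface. World frame = base frame: x ahead of the robot, y to its left, z up, the work surface at z = 0. Lengths are in mm, angles in rad, forces in N, time in s.
With the tool pointing down it reaches from about 400 to 850 mm from the base axis. Payload 4.4 kg.
Tool frame: the origin (TCP) lies at the very end of the fingers, on their centre line; the grasp point (between the pads) lies 19 mm behind it; z points along the fingers, y is the direction in which the jaws open and shut (so a half turn about z gives the same grasp; the last joint's range is limited). The gripper opens to 94 mm and grips with 3 to 60 N. Pads are 16 mm wide; open, the fingers measure 119 mm over their backs; the gripper's body (75 mm by 177 mm) begins 78 mm behind the grasp point.
Start: joints at [-1.35, 0.628, 0.038, 1.517, -0.027, 0.996, -0.02], TCP at [183.85, 623.472, 205.478] pointing down, gripper open.
Joint ranges: [-3.06, 3.06], [-0.37, 2.12], [-1.25, 1.32], [0.18, 2.47], [-1.1, 4.24], [0.23, 1.98], [-2.94, 2.94]. Speed limits (rad/s): [2.57, 2.57, 3.14, 3.14, 3.14, 3.14, 3.14].

### API

Orientations are given as a rotation vector (axis times angle).
In Python, from workcell import robot gives the robot as it stands.
- The arm moves only by the tool step_arm, never from a script. Its argument "increments" is a list of rows, each an object with "translation": the shift along the tool's x, y, z scaled (see below), a list of three; "delta_rot": the turn, a rotation vector about the tool's x, y, z scaled (see below), a list of three; "gripper": the gripper's target within -1 to 1 (fully open at 1, half-way at 0, shut at -1). A call has 1 to 12 rows; each row shifts and turns the pose as measured when the row begins, along the tool's axes as they then stand; what a row does not reach is not made up. The controller multiplies each number of a shift by 0.4 m and each number of a turn by 30 degrees. A row lasts 1/12 s, in which the tool goes at most 41.7 mm and 7.16 degrees, less where a joint would pass 70% of its speed; a pose out of reach is approached as far as the arm can. A call with a number of a shift or a turn outside -1 to 1 is refused whole. A call with a gripper value outside its range is refused whole. The fingers move at their own pace and stop on an object; the grip force is fixed at half the most. Time passes only in rows, so rows that do not move let the fingers close. It gives the time, the measured TCP pose, the force and the opening at its end, in the units of the state.
- robot.get_state(): the state, without advancing time (a new reading comes with each control period).
- robot.get_image(name): name is "scene" or "top"; returns a dict with "color" (400x640x3 uint8, red, green, blue), "K" (3x3 intrinsics, pixels), "world_to_cam" (4x4, takes a point from world to camera coordinates). Camera axes: x right, y down, z forward; pixel columns grow to the right and rows downward; lengths in mm; the calibration is good to about 2 mm. A picture is of the moment at which its call begins. There is no depth.
- robot.sign_off(): hands the job in, once; it reports no verdict.
The state is a dict: "time": time; "joints": joint angles; "dq": joint speeds; "joint_torque": joint torques, N m; "tool_pos": TCP position; "eef_rot": TCP orientation; "force": force on the tool from outside, world axes, zero at the start; "ft_torque": the same for the moment, N m; "gripper_width": finger opening in mm.
Only numpy, scipy, OpenCV 4.12 (cv2) and the standard library are available. Lean on these libraries where they do the work, as an engineer would, in place of code of your own. Each camera call takes 0.05 s, during which the arm holds its last target. There are 200 camera calls.

## Working session

There is one attempt and no reset: what is moved stays moved. The work goes in short steps, Python scripts to look and compute and a tool call to move; the robot and the scene stay as the last step left them, time stands still between calls to the robot, and variables do not carry over. Pictures are saved under pics/ and viewed, about 8 in all and at most 12, crops included, and the job is handed in when it is done.

Besides the shell and the picture viewer there is one more tool, called after "Call:" by a JSON object that holds its "api" and its "payload". step_arm: Moves the arm, as the interface text tells. Its arguments: {"type":"object","properties":{"increments":{"type":"array","items":{"type":"object","properties":{"translation":{"type":"array","items":{"type":"number","minimum":-1,"maximum":1}},"delta_rot":{"type":"array","items":{"type":"number","minimum":-1,"maximum":1}},"gripper":{"type":"number"}}}}},"required":["increments"]}

```bash
mkdir -p pics; ls; python3 - <<'E'
from workcell import robot
import cv2
s=robot.get_state();print(s)
for n in("scene","top"):
    r=robot.get_image(n);cv2.imwrite(f"pics/{n}0.png",r["color"][:,:,::-1]);print(r["K"],r["world_to_cam"])
E
```

```text
pics
{'time': 0.0, 'joints': array([-1.34980251,  0.62933435,  0.03845259,  1.51834004, -0.02700668,
        0.99627426, -0.01998406]), 'dq': array([-0.00102588,  0.00015616, -0.002091  ,  0.00115944, -0.00020203,
       -0.00028754, -0.00034306]), 'joint_torque': array([-7.05812454e-04, -5.49727321e+01,  1.14339788e+00, -1.86633557e+01,
       -5.22118807e-02,  2.36787944e-02,  1.82630565e-04]), 'tool_pos': array([183.66383315, 622.83727435, 204.57088168]), 'eef_rot': array([-4.48911244e-01, -3.10911103e+00,  2.86190858e-03]), 'force': array([-0.27790571,  0.06884631,  0.57394443]), 'ft_torque': array([-0.02291796, -0.01914924, -0.01951563]), 'gripper_width': 93.76132601029154}
[[433.45651393   0.         322.71148279]
 [  0.         433.45651393 199.9570232 ]
 [  0.           0.           1.        ]] [[ 2.20978229e-01  9.75152111e-01  1.57157172e-02 -1.55058806e+02]
 [ 7.79860677e-01 -1.67001124e-01 -6.03264410e-01 -3.51207055e+02]
 [-5.85650021e-01  1.45564371e-01 -7.97386398e-01  1.32804158e+03]
 [ 0.00000000e+00  0.00000000e+00  0.00000000e+00  1.00000000e+00]]
[[430.95074657   0.         314.04492238]
 [  0.         430.95074657 200.52759071]
 [  0.           0.           1.        ]] [[-2.17607200e-02 -9.99700873e-01  1.11640269e-02  4.73520128e+01]
 [-9.96441501e-01  2.07775532e-02 -8.16861571e-02  5.33583748e+02]
 [ 8.14297614e-02 -1.29018493e-02 -9.96595573e-01  9.36941637e+02]
 [ 0.00000000e+00  0.00000000e+00  0.00000000e+00  1.00000000e+00]]
```

View pics/top0.png

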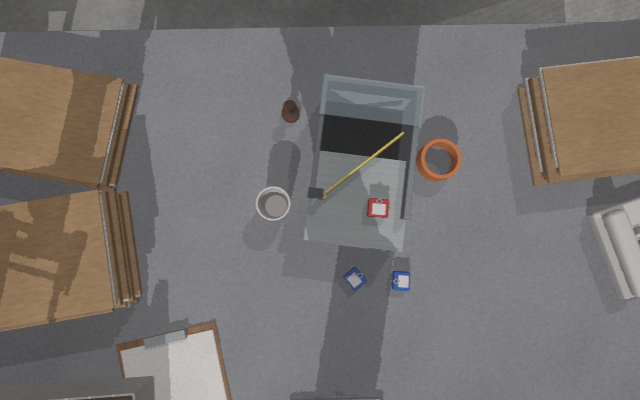

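View pics/scene0.png

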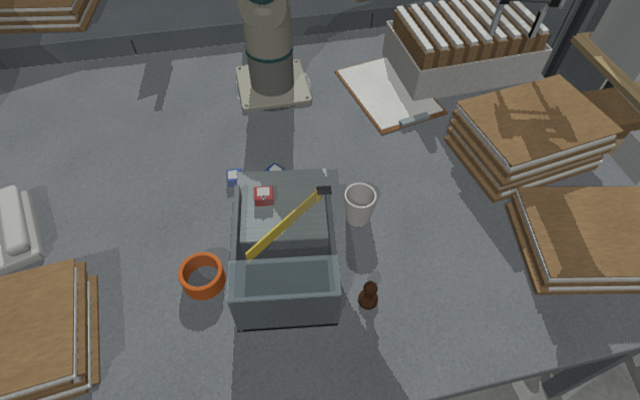

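Candidates for the case: the red one on the ledge at top (378,208), a blue one at (355,279) and a blue one at (401,281), both on the table. I choose the red one and check it in a close crop.

```bash
python3 - <<'E'
import cv2
a=cv2.imread("pics/top0.png")[60:260,280:440]
cv2.imwrite("pics/topc.png",cv2.resize(a,None,fx=3,fy=3,interpolation=cv2.INTER_CUBIC)[:600])
b=cv2.imread("pics/scene0.png")[160:335,215:350]
cv2.imwrite("pics/scenec.png",cv2.resize(b,None,fx=3.4,fy=3.4,interpolation=cv2.INTER_CUBIC))
E
```

```text
(no output)
```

View pics/topc.png

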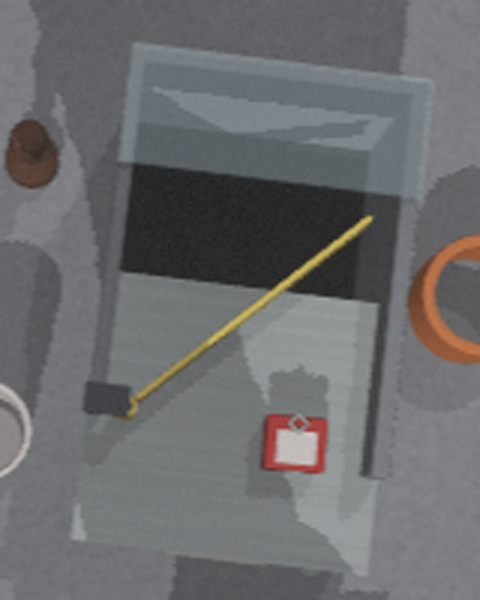

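View pics/scenec.png

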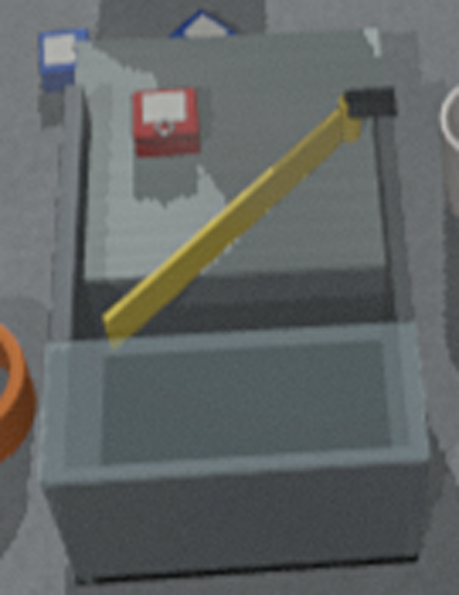

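The topc crop shows the case, red with a label and ring, at crop (295,444). The hinge is at (127,407), the flap tip at (370,218) and the ledge front corners at (72,540) and (368,577). I fit the box and case poses next.

```bash
cat > h.py <<'E'
import numpy as np, cv2
from scipy.optimize import least_squares
from workcell import robot
def proj(r,P):
    c=(r["world_to_cam"]@np.c_[P,np.ones(len(P))].T)[:3]; p=r["K"]@c; return (p[:2]/p[2]).T
def tow(q,P):
    c,s=np.cos(q[2]),np.sin(q[2]);P=np.asarray(P,float)
    return np.c_[P[:,0]*c-P[:,1]*s+q[0],P[:,0]*s+P[:,1]*c+q[1],P[:,2]]
def tobox(q,P):
    c,s=np.cos(q[2]),np.sin(q[2]);d=np.asarray(P)[:,:2]-q[:2]
    return np.c_[d[:,0]*c+d[:,1]*s,-d[:,0]*s+d[:,1]*c]
def ray(r,uv,z):
    R=r["world_to_cam"];C=-R[:3,:3].T@R[:3,3]
    d=R[:3,:3].T@np.linalg.inv(r["K"])@np.array([*uv,1.]);return C+d*(z-C[2])/d[2]
E
python3 - <<'E'
from h import *
T=robot.get_image("top");S=robot.get_image("scene")
ft=lambda a:(np.array(a)+.5)/3-.5+[280,60]
fs=lambda a:(np.array(a)+.5)/3.4-.5+[215,160]
Bt=[[-165,100,105],[-165,-100,105],[165,100,146],[165,-100,146],[85,100,146],[85,-100,146],[70,-70,142]]
It=ft([[72,540],[368,577],[133,43],[432,80],[120,162],[418,203],[371,217]])
Bs=[[165,-100,146],[165,100,146],[85,-100,146],[85,100,146],[20,-88,105],[20,90,105],[70,-70,142]]
Is=fs([[42,484],[428,458],[48,343],[415,322],[83,280],[385,262],[104,318]])
f=lambda q:np.r_[proj(T,tow(q,Bt))-It,proj(S,tow(q,Bs))-Is].ravel()
o=least_squares(f,[560,0,0],x_scale=[100,100,.1]);q=o.x;print("box",q);print(f(q).reshape(-1,2).round(1))
C=[[18,20,129],[18,-20,129],[-18,-20,129],[-18,20,129]]
Ic=ft([[266,415],[326,418],[324,474],[264,470]])
g=lambda k:(proj(T,tow(k,C))-Ic).ravel()
k=least_squares(g,[q[0]-60,q[1]-30,0],x_scale=[100,100,.1]).x
print("case",k,tobox(q,[k]),k[2]-q[2]);print(g(k).round(1))
print("case in scene top corners",((proj(S,tow(k,C))-[215,160]+.5)*3.4-.5).round())
for n,uv,z in(("cup",(273,204),85),("tape",(440,159),48),("stamp",(290,107),74)):
    w=ray(T,uv,z);print(n,w.round(),tobox(q,[w]).round())
np.save("q.npy",q)
from scipy.spatial.transform import Rotation as Ro
print(Ro.from_rotvec(robot.get_state()["eef_rot"]).as_matrix().round(3))
E
```

```text
box [ 5.98335611e+02 -6.19273650e+01 -1.43318466e-01]
[[-0.5 -0.1]
 [-0.6 -0.4]
 [-0.6 -0.2]
 [-0.1 -0.2]
 [-1.1 -0.6]
 [ 0.5 -1.9]
 [-0.2 -0.5]
 [-1.5 -0.9]
 [ 0.4 -1. ]
 [-0.8 -0.2]
 [-0.3 -0.7]
 [-0.1 -0.5]
 [-0.4 -0.5]
 [-0.3  0.1]]
case [ 5.08784867e+02 -8.85959646e+01 -7.48960396e-02] [[-84.82359095 -39.18556316]] 0.06842242677831435
[-0.   0.1  0.1  0.2  0.1 -0.3 -0.2 -0. ]
case in scene top corners [[197. 128.]
 [132. 135.]
 [129.  90.]
 [193.  83.]]
cup [524. 122.  85.] [[-100.  171.]]
tape [ 618. -241.   48.] [[  45. -175.]]
stamp [732.  84.  74.] [[111. 163.]]
[[-0.959  0.283 -0.   ]
 [ 0.283  0.959 -0.001]
 [-0.    -0.001 -1.   ]]
```

```bash
cat >> h.py <<'E'
from scipy.spatial.transform import Rotation as Ro
q=np.load("q.npy")
def now():
    s=robot.get_state();R=Ro.from_rotvec(s["eef_rot"]).as_matrix()
    psi=np.arctan2(R[1,1],R[0,1])-q[2]-np.pi/2
    b=tobox(q,[s["tool_pos"]])[0];h=(s["gripper_width"]+12.5)/2
    t=np.array([-np.sin(psi),np.cos(psi)])
    print("t %.2f box"%s["time"],b.round(1),"z %.1f psi %.1f w %.1f"%(s["tool_pos"][2],np.degrees(psi),s["gripper_width"]),
      "L",(b+h*t).round(1),"R",(b-h*t).round(1),"F",s["force"].round(1))
    return s,R
def plan(L,Rr,z,n):
    """rows taking the finger centres to L,Rr (box xy), TCP height z, in n even rows"""
    s,R=now();L,Rr=np.array(L,float),np.array(Rr,float);d=L-Rr
    psi=np.arctan2(-d[0],d[1]);w=np.hypot(*d)-12.5
    p=tow(q,[[*((L+Rr)/2),z]])[0]
    a=q[2]+np.pi/2+psi;y=np.array([np.cos(a),np.sin(a),0]);zz=np.array([0,0,-1.])
    Rg=np.c_[np.cross(y,zz),y,zz]
    v=Ro.from_matrix(R.T@Rg).as_rotvec()/n
    print("width",w.round(1),"g",min(1,w/47-1).__round__(2),"psi",np.degrees(psi).round(1))
    for i in range(n):
        Ri=R@Ro.from_rotvec(v*i).as_matrix()
        print((Ri.T@(p-s["tool_pos"])/n/400).round(3).tolist(),(v/np.radians(30)).round(3).tolist())
E
python3 - <<'E'
from h import *
plan([-84,47],[-146.5,-39],205,21)
E
```

```text
t 0.20 box [-508.2  618.8] z 204.9 psi -8.2 w 93.9 L [-500.6  671.4] R [-515.8  566.1] F [-0.9 -0.1  0.2]
width 93.8 g 1.0 psi -36.0
[-0.057, -0.066, 0.0] [-0.0, 0.0, 0.044]
[-0.058, -0.064, 0.0] [-0.0, 0.0, 0.044]
[-0.06, -0.063, 0.0] [-0.0, 0.0, 0.044]
[-0.061, -0.062, 0.0] [-0.0, 0.0, 0.044]
[-0.063, -0.06, 0.0] [-0.0, 0.0, 0.044]
[-0.064, -0.059, 0.0] [-0.0, 0.0, 0.044]
[-0.065, -0.057, 0.0] [-0.0, 0.0, 0.044]
[-0.067, -0.056, 0.0] [-0.0, 0.0, 0.044]
[-0.068, -0.054, 0.0] [-0.0, 0.0, 0.044]
[-0.069, -0.053, 0.0] [-0.0, 0.0, 0.044]
[-0.07, -0.051, 0.0] [-0.0, 0.0, 0.044]
[-0.071, -0.049, 0.0] [-0.0, 0.0, 0.044]
[-0.073, -0.048, 0.0] [-0.0, 0.0, 0.044]
[-0.074, -0.046, 0.0] [-0.0, 0.0, 0.044]
[-0.075, -0.044, 0.0] [-0.0, 0.0, 0.044]
[-0.076, -0.043, 0.0] [-0.0, 0.0, 0.044]
[-0.077, -0.041, 0.0] [-0.0, 0.0, 0.044]
[-0.078, -0.039, 0.0] [-0.0, 0.0, 0.044]
[-0.078, -0.037, -0.0] [-0.0, 0.0, 0.044]
[-0.079, -0.035, -0.0] [-0.0, 0.0, 0.044]
[-0.08, -0.034, -0.0] [-0.0, 0.0, 0.044]
```

Call:
{"api": "step_arm", "payload": {"increments": [{"translation":[-0.057,-0.066,0],"delta_rot":[0,0,0.044],"gripper":1},{"translation":[-0.058,-0.064,0],"delta_rot":[0,0,0.044],"gripper":1},{"translation":[-0.06,-0.063,0],"delta_rot":[0,0,0.044],"gripper":1},{"translation":[-0.061,-0.062,0],"delta_rot":[0,0,0.044],"gripper":1},{"translation":[-0.063,-0.06,0],"delta_rot":[0,0,0.044],"gripper":1},{"translation":[-0.064,-0.059,0],"delta_rot":[0,0,0.044],"gripper":1},{"translation":[-0.065,-0.057,0],"delta_rot":[0,0,0.044],"gripper":1},{"translation":[-0.067,-0.056,0],"delta_rot":[0,0,0.044],"gripper":1},{"translation":[-0.068,-0.054,0],"delta_rot":[0,0,0.044],"gripper":1},{"translation":[-0.069,-0.053,0],"delta_rot":[0,0,0.044],"gripper":1}]}}

```text
time: 1.03
tool_pos: [325.8, 300.9, 201.0]
eef_rot: [-0.794, -3.035, -0.004]
force: [1.0, 0.5, 0.4]
gripper_width: 93.8
```

```bash
python3 -c "
from h import *
plan([-84,47],[-146.5,-39],180,12)"
```

```text
t 1.03 box [-321.6  320.1] z 201.0 psi -21.1 w 93.8 L [-302.4  369.7] R [-340.7  270.6] F [1.  0.5 0.4]
width 93.8 g 1.0 psi -36.0
[-0.064, -0.046, 0.004] [0.0, -0.001, 0.041]
[-0.065, -0.045, 0.004] [0.0, -0.001, 0.041]
[-0.066, -0.043, 0.004] [0.0, -0.001, 0.041]
[-0.067, -0.042, 0.004] [0.0, -0.001, 0.041]
[-0.068, -0.04, 0.004] [0.0, -0.001, 0.041]
[-0.068, -0.039, 0.004] [0.0, -0.001, 0.041]
[-0.069, -0.037, 0.004] [0.0, -0.001, 0.041]
[-0.07, -0.036, 0.004] [0.0, -0.001, 0.041]
[-0.071, -0.034, 0.004] [0.0, -0.001, 0.041]
[-0.072, -0.033, 0.004] [0.0, -0.001, 0.041]
[-0.072, -0.031, 0.004] [0.0, -0.001, 0.041]
[-0.073, -0.03, 0.004] [0.0, -0.001, 0.041]
```

Call:
{"api": "step_arm", "payload": {"increments": [{"translation":[-0.064,-0.046,0.003],"delta_rot":[0,0,0.041],"gripper":1},{"translation":[-0.065,-0.045,0.003],"delta_rot":[0,0,0.041],"gripper":1},{"translation":[-0.066,-0.043,0.003],"delta_rot":[0,0,0.041],"gripper":1},{"translation":[-0.067,-0.042,0.003],"delta_rot":[0,0,0.041],"gripper":1},{"translation":[-0.068,-0.04,0.003],"delta_rot":[0,0,0.041],"gripper":1},{"translation":[-0.068,-0.039,0.003],"delta_rot":[0,0,0.041],"gripper":1},{"translation":[-0.069,-0.037,0.003],"delta_rot":[0,0,0.041],"gripper":1},{"translation":[-0.07,-0.036,0.003],"delta_rot":[0,0,0.041],"gripper":1},{"translation":[-0.071,-0.034,0.003],"delta_rot":[0,0,0.041],"gripper":1},{"translation":[-0.072,-0.033,0.003],"delta_rot":[0,0,0.041],"gripper":1},{"translation":[-0.072,-0.031,0.003],"delta_rot":[0,0,0.041],"gripper":1},{"translation":[0,0,0],"delta_rot":[0,0,0],"gripper":1}]}}

```text
time: 2.03
tool_pos: [477.6, -38.2, 187.1]
eef_rot: [1.178, 2.911, 0.005]
force: [0.4, -0.0, 0.7]
gripper_width: 94.1
```

```bash
python3 -c "
from h import *
plan([-84,47],[-146.5,-39],140,3)"
```

```text
t 2.03 box [-122.9    6.3] z 187.1 psi -35.9 w 94.1 L [-91.7  49.5] R [-154.1  -36.9] F [ 0.4 -0.   0.7]
width 93.8 g 1.0 psi -36.0
[-0.006, 0.002, 0.039] [0.002, 0.0, 0.002]
[-0.006, 0.002, 0.039] [0.002, 0.0, 0.002]
[-0.006, 0.002, 0.039] [0.002, 0.0, 0.002]
```

Call:
{"api": "step_arm", "payload": {"increments": [{"translation":[-0.006,0.002,0.04],"delta_rot":[0,0,0],"gripper":1},{"translation":[-0.006,0.002,0.04],"delta_rot":[0,0,0],"gripper":1},{"translation":[-0.006,0.002,0.04],"delta_rot":[0,0,0],"gripper":1},{"translation":[0,0,0.03],"delta_rot":[0,0,0],"gripper":1},{"translation":[0,0,0.02],"delta_rot":[0,0,0],"gripper":1},{"translation":[0,0,0],"delta_rot":[0,0,0],"gripper":1}]}}

```text
time: 2.53
tool_pos: [486.6, -43.9, 117.0]
eef_rot: [1.186, 2.904, 0.006]
force: [-0.9, 0.6, 0.8]
gripper_width: 94.0
```

```bash
python3 -c "
from h import *
plan([-53,47],[-116,-39],112,6)
r=robot.get_image('top');a=r['color'][60:260,240:440,::-1]
cv2.imwrite('pics/t2.png',cv2.resize(a,None,fx=3,fy=3,interpolation=cv2.INTER_CUBIC))"
```

```text
t 2.53 box [-113.2    1.9] z 117.0 psi -36.2 w 94.0 L [-81.7  44.8] R [-144.7  -41.1] F [-0.9  0.6  0.8]
width 94.1 g 1 psi -36.2
[-0.009, 0.008, 0.002] [0.002, 0.001, 0.0]
[-0.009, 0.008, 0.002] [0.002, 0.001, 0.0]
[-0.009, 0.008, 0.002] [0.002, 0.001, 0.0]
[-0.009, 0.008, 0.002] [0.002, 0.001, 0.0]
[-0.009, 0.008, 0.002] [0.002, 0.001, 0.0]
[-0.009, 0.008, 0.002] [0.002, 0.001, 0.0]
```

View pics/t2.png

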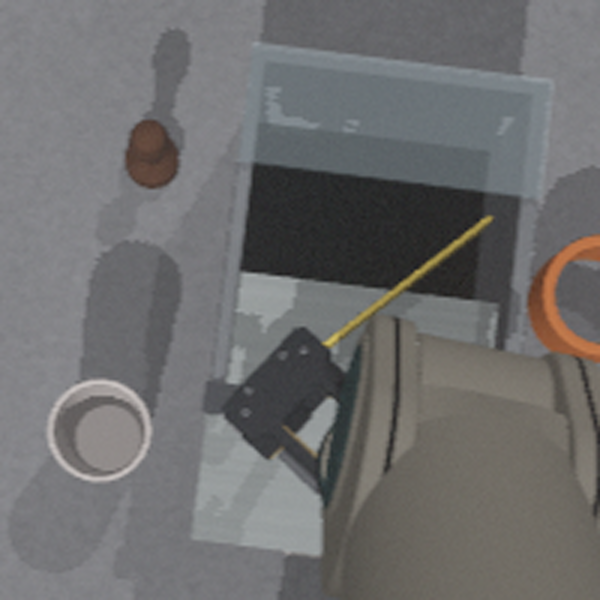

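The top view is blocked by the arm, with the gripper end at (285,390). The flap is still shut, its tip at (490,217). I'll use the scene camera from here.

Call:
{"api": "step_arm", "payload": {"increments": [{"translation":[-0.009,0.008,0.003],"delta_rot":[0,0,0],"gripper":1},{"translation":[-0.009,0.008,0.003],"delta_rot":[0,0,0],"gripper":1},{"translation":[-0.009,0.008,0.002],"delta_rot":[0,0,0],"gripper":1},{"translation":[-0.009,0.008,0.002],"delta_rot":[0,0,0],"gripper":1},{"translation":[-0.009,0.008,0.002],"delta_rot":[0,0,0],"gripper":1},{"translation":[-0.009,0.008,0.001],"delta_rot":[0,0,0],"gripper":1}]}}

```text
time: 3.08
tool_pos: [514.2, -44.8, 114.5]
eef_rot: [-1.184, -2.909, -0.004]
force: [-6.9, -2.0, 3.2]
gripper_width: 94.3
```

```bash
python3 -c "
from h import *
plan([-52,47],[-114,-38],112,2)
r=robot.get_image('scene');a=r['color'][150:320,210:360,::-1]
cv2.imwrite('pics/s2.png',cv2.resize(a,None,fx=3.5,fy=3.5,interpolation=cv2.INTER_CUBIC))"
```

```text
t 3.08 box [-85.7   4.9] z 114.5 psi -36.1 w 94.3 L [-54.3  48. ] R [-117.2  -38.2] F [-6.9 -2.   3.2]
width 92.7 g 0.97 psi -36.1
[-0.003, 0.002, 0.003] [0.002, -0.002, 0.0]
[-0.003, 0.002, 0.003] [0.002, -0.002, 0.0]
```

View pics/s2.png

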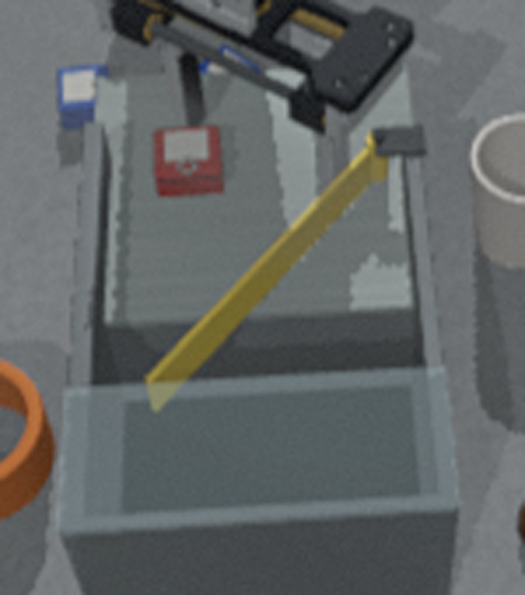

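The flap has begun to open, its tip at (155,390). The right finger at (190,95) stands directly behind the case at (188,160), roughly centred. Next I push while swinging the right finger forward.

```bash
python3 -c "
from h import *
plan([-36,47],[-62,-39],112.5,10)"
```

```text
t 3.13 box [-85.1   4.9] z 114.3 psi -36.1 w 94.0 L [-53.8  48. ] R [-116.5  -38.1] F [-6.1 -0.6  2.4]
width 77.3 g 0.65 psi -16.8
[-0.007, 0.005, 0.0] [0.0, -0.0, -0.064]
[-0.008, 0.005, 0.0] [0.0, -0.0, -0.064]
[-0.008, 0.005, 0.0] [0.0, -0.0, -0.064]
[-0.008, 0.004, 0.0] [0.0, -0.0, -0.064]
[-0.008, 0.004, 0.0] [0.0, -0.0, -0.064]
[-0.008, 0.004, 0.0] [0.0, -0.0, -0.064]
[-0.008, 0.004, 0.0] [0.0, -0.0, -0.064]
[-0.008, 0.003, 0.0] [0.0, -0.0, -0.064]
[-0.009, 0.003, 0.0] [0.0, -0.0, -0.064]
[-0.009, 0.003, 0.0] [0.0, -0.0, -0.064]
```

Call:
{"api": "step_arm", "payload": {"increments": [{"translation":[-0.008,0.005,0],"delta_rot":[0,0,-0.064],"gripper":0.96},{"translation":[-0.008,0.005,0],"delta_rot":[0,0,-0.064],"gripper":0.92},{"translation":[-0.008,0.005,0],"delta_rot":[0,0,-0.064],"gripper":0.88},{"translation":[-0.008,0.004,0],"delta_rot":[0,0,-0.064],"gripper":0.85},{"translation":[-0.008,0.004,0],"delta_rot":[0,0,-0.064],"gripper":0.81}]}}

```text
time: 3.55
tool_pos: [522.2, -51.8, 113.5]
eef_rot: [-0.922, -2.98, 0.011]
force: [-5.2, -0.8, 5.1]
gripper_width: 85.4
```

```bash
python3 -c "
from h import *
plan([-32,47],[-60,-38],112.5,7)"
```

```text
t 3.55 box [-76.8  -0.9] z 113.5 psi -26.2 w 85.4 L [-55.2  43.1] R [-98.3 -44.8] F [-5.2 -0.8  5.1]
width 77.0 g 0.64 psi -18.2
[-0.009, 0.007, 0.0] [-0.003, -0.006, -0.038]
[-0.009, 0.006, 0.0] [-0.003, -0.006, -0.038]
[-0.009, 0.006, 0.0] [-0.003, -0.006, -0.038]
[-0.009, 0.006, 0.0] [-0.003, -0.006, -0.038]
[-0.01, 0.006, 0.0] [-0.003, -0.006, -0.038]
[-0.01, 0.006, 0.0] [-0.003, -0.006, -0.038]
[-0.01, 0.005, 0.0] [-0.003, -0.006, -0.038]
```

Call:
{"api": "step_arm", "payload": {"increments": [{"translation":[-0.012,0.014,0],"delta_rot":[-0.003,-0.005,-0.03],"gripper":0.8},{"translation":[-0.012,0.012,0],"delta_rot":[-0.003,-0.005,-0.03],"gripper":0.78},{"translation":[-0.014,0.01,0],"delta_rot":[-0.003,-0.005,-0.03],"gripper":0.75}]}}

```text
time: 3.8
tool_pos: [532.2, -51.0, 112.1]
eef_rot: [-0.844, -2.989, 0.019]
force: [-6.8, -1.5, 2.5]
gripper_width: 82.3
```

```bash
python3 -c "
from h import *
plan([-32,47],[-60,-38],112.5,6)
r=robot.get_image('scene');a=r['color'][150:320,210:360,::-1]
cv2.imwrite('pics/s3.png',cv2.resize(a,None,fx=3.5,fy=3.5,interpolation=cv2.INTER_CUBIC))"
```

```text
t 3.80 box [-67.    1.3] z 112.1 psi -23.3 w 82.3 L [-48.2  44.9] R [-85.7 -42.2] F [-6.8 -1.5  2.5]
width 77.0 g 0.64 psi -18.2
[-0.007, 0.005, -0.0] [-0.006, -0.01, -0.028]
[-0.008, 0.005, -0.0] [-0.006, -0.01, -0.028]
[-0.008, 0.004, -0.0] [-0.006, -0.01, -0.028]
[-0.008, 0.004, -0.0] [-0.006, -0.01, -0.028]
[-0.008, 0.004, -0.0] [-0.006, -0.01, -0.028]
[-0.008, 0.004, -0.0] [-0.006, -0.01, -0.028]
```

View pics/s3.png

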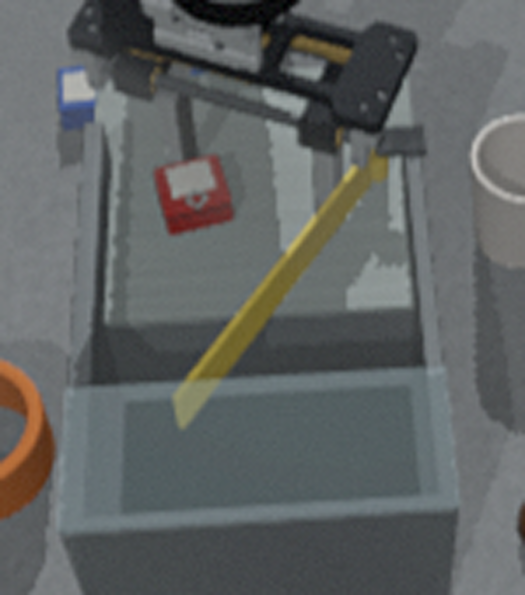

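The flap is opening, tip at (180,410). The case at (195,190) has turned some degrees counter-clockwise because the finger at (187,150) pushes right of its middle. I fit the pose to correct this.

```bash
cat >> h.py <<'E'
def red(r):
    """pose of the case (box frame) from the red+label blob in the scene picture"""
    hsv=cv2.cvtColor(np.ascontiguousarray(r["color"]),cv2.COLOR_RGB2HSV)
    m=(((hsv[...,0]<6)|(hsv[...,0]>173))&(hsv[...,1]>130)&(hsv[...,2]>40)).astype(np.uint8)
    m[:,:225]=0;m[:,350:]=0;m[:150]=0;m[330:]=0
    c,_=cv2.findContours(m,cv2.RETR_EXTERNAL,cv2.CHAIN_APPROX_NONE)
    if not c: print("no red");return
    c=max(c,key=cv2.contourArea);M=np.zeros_like(m);cv2.drawContours(M,[c],-1,1,-1)
    tgt=cv2.GaussianBlur(M.astype(np.float32),(0,0),1.)
    B=np.array([[x,y,z] for x in(-18,18) for y in(-20,20) for z in(105,129)],float)
    def sim(k):
        p=proj(r,tow(q,np.c_[tow(k,B)[:,:2],B[:,2]]))
        I=np.zeros((400*1,640),np.float32);h=cv2.convexHull(p.astype(np.float32))
        cv2.fillConvexPoly(I,np.round(h*256+0).astype(np.int32),1.,cv2.LINE_8,8)
        return ((cv2.GaussianBlur(I,(0,0),1.)-tgt)**2).sum()
    from scipy.optimize import minimize
    u=c[:,0].mean(0);p=tobox(q,[ray(r,u,120)])[0];best=None
    for a in(-.5,-.25,0,.25,.5):
        o=minimize(sim,[*p,a],method="Nelder-Mead",options=dict(initial_simplex=[[*p,a],[p[0]+6,p[1],a],[p[0],p[1]+6,a],[*p,a+.2]]))
        if best is None or o.fun<best.fun:best=o
    k=best.x;print("case box xy",k[:2].round(1),"yaw deg",np.degrees(k[2]).round(1),"err",round(best.fun,1),"area",M.sum())
    return k
E
python3 -c "
from h import *
r=robot.get_image('scene');now();red(r)
r['color']=cv2.imread('pics/scene0.png')[:,:,::-1];red(r)"
```

```text
t 3.90 box [-66.    1.4] z 112.0 psi -23.3 w 82.2 L [-47.2  44.9] R [-84.8 -42.1] F [-5.5 -1.7  1.2]
case box xy [-54.1 -37.2] yaw deg 9.2 err 246.0 area 120
case box xy [-89.3 -45.9] yaw deg 9.6 err 355.8 area 13
```

```bash
sed -i 's/m=(((hsv.*/a=r["color"].astype(int);m=((a[...,0]>1.8*a[...,1])\&(a[...,0]>1.8*a[...,2])\&(a[...,0]>45)).astype(np.uint8)\n    m=cv2.morphologyEx(m,cv2.MORPH_CLOSE,np.ones((5,5)))/; s/m\[:,:225\]=0/m[:,:228]=0/' h.py
python3 -c "
from h import *
r=robot.get_image('scene');now();red(r)
r['color']=cv2.imread('pics/scene0.png')[:,:,::-1];red(r)"
```

```text
t 3.95 box [-66.1   1.3] z 112.0 psi -23.4 w 82.0 L [-47.3  44.7] R [-84.8 -42.1] F [-5.  -1.2  0.8]
case box xy [-54.6 -35. ] yaw deg 9.4 err 163.7 area 202
case box xy [-85. -44.] yaw deg 9.5 err 303.4 area 55
```

```bash
python3 -c "
import cv2,numpy as np
a=cv2.imread('pics/scene0.png')[:,:,::-1].astype(int)
print(a[184:210:2,252:277:3].tolist())
r=a[...,0];m=(r>1.35*a[...,1])&(r>1.35*a[...,2]);print(m[180:212,245:280].astype(int).sum(1))" | head -c 2500
```

```text
[[[137, 145, 143], [139, 147, 147], [140, 148, 147], [113, 121, 121], [103, 110, 110], [106, 114, 112], [104, 111, 111], [108, 114, 114], [105, 111, 110]], [[137, 145, 144], [136, 128, 126], [138, 125, 124], [134, 107, 105], [142, 103, 103], [145, 111, 109], [144, 83, 80], [95, 98, 98], [95, 101, 99]], [[136, 146, 145], [153, 75, 73], [172, 167, 164], [173, 176, 172], [173, 176, 172], [174, 177, 174], [156, 85, 83], [97, 97, 97], [97, 102, 101]], [[137, 148, 147], [152, 77, 74], [173, 177, 173], [172, 172, 169], [171, 172, 169], [172, 175, 171], [155, 84, 84], [98, 98, 97], [95, 99, 98]], [[137, 147, 146], [151, 73, 73], [173, 177, 173], [173, 173, 169], [170, 170, 168], [173, 175, 171], [151, 84, 82], [100, 92, 90], [96, 100, 99]], [[135, 145, 145], [150, 74, 72], [176, 181, 178], [173, 175, 172], [165, 168, 165], [168, 173, 169], [152, 88, 86], [101, 87, 84], [96, 100, 99]], [[137, 147, 147], [151, 72, 71], [154, 107, 105], [135, 128, 127], [118, 107, 107], [147, 83, 78], [151, 79, 77], [105, 83, 82], [96, 100, 100]], [[138, 149, 148], [153, 71, 69], [154, 74, 73], [119, 105, 104],
[... 196 characters left out ...]
4], [100, 103, 103]], [[141, 150, 149], [100, 61, 59], [95, 54, 54], [92, 59, 57], [102, 64, 63], [109, 64, 63], [108, 67, 65], [94, 73, 71], [104, 109, 109]], [[139, 148, 147], [100, 56, 56], [103, 50, 49], [101, 53, 54], [101, 57, 55], [101, 58, 58], [106, 62, 59], [97, 76, 75], [103, 109, 109]], [[141, 147, 148], [104, 96, 95], [107, 94, 91], [101, 92, 92], [101, 98, 99], [101, 105, 103], [104, 110, 112], [104, 109, 109], [101, 108, 105]], [[145, 153, 151], [101, 109, 108], [106, 113, 113], [104, 112, 109], [104, 111, 111], [103, 110, 109], [104, 109, 110], [117, 125, 125], [103, 109, 108]]]
[ 0  0  0  0  0  0  7  6  6  6  6  6  6  6  6  7 14 15 14 16 15 18 18 18
 18 11  0  0  0  0  0  0]
```

```bash
sed -i 's/(a\[...,0\]>1.8\*a\[...,1\])&(a\[...,0\]>1.8\*a\[...,2\])&(a\[...,0\]>45)/(a[...,0]>1.18*a[...,1])\&(a[...,2]>.85*a[...,1])/' h.py
python3 -c "
from h import *
r=robot.get_image('scene');now();red(r)
r['color']=cv2.imread('pics/scene0.png')[:,:,::-1];red(r)
plan([-32,52],[-66,-33],112.5,6)"
```

```text
t 4.00 box [-66.1   1.3] z 112.0 psi -23.4 w 82.3 L [-47.3  44.8] R [-84.9 -42.2] F [-4.5 -1.4  1.2]
case box xy [-57.2 -35.1] yaw deg 9.5 err 10.3 area 392
case box xy [-84.1 -37.8] yaw deg 1.6 err 12.9 area 374
t 4.00 box [-66.1   1.3] z 112.0 psi -23.4 w 82.3 L [-47.3  44.8] R [-84.9 -42.2] F [-4.5 -1.4  1.2]
width 79.0 g 0.68 psi -21.8
[-0.005, 0.006, -0.0] [-0.006, -0.009, -0.009]
[-0.005, 0.006, -0.0] [-0.006, -0.009, -0.009]
[-0.005, 0.006, -0.0] [-0.006, -0.009, -0.009]
[-0.005, 0.006, -0.0] [-0.006, -0.009, -0.009]
[-0.005, 0.006, -0.0] [-0.006, -0.009, -0.009]
[-0.005, 0.006, -0.0] [-0.006, -0.009, -0.009]
```

```bash
python3 -c "
from h import *
plan([-50,48],[-90,-29],112.5,4)"
```

```text
t 4.00 box [-66.1   1.3] z 112.0 psi -23.4 w 82.3 L [-47.3  44.8] R [-84.9 -42.2] F [-4.5 -1.4  1.2]
width 74.3 g 0.58 psi -27.5
[0.004, 0.004, -0.0] [-0.01, -0.013, 0.034]
[0.004, 0.004, -0.0] [-0.01, -0.013, 0.034]
[0.004, 0.004, -0.0] [-0.01, -0.013, 0.034]
[0.004, 0.004, -0.0] [-0.01, -0.013, 0.034]
```

Back off slightly first, then shift.

Call:
{"api": "step_arm", "payload": {"increments": [{"translation":[0.012,0.0,0],"delta_rot":[-0.01,-0.013,0.04],"gripper":0.75},{"translation":[0.012,0.004,0],"delta_rot":[-0.01,-0.013,0.04],"gripper":0.7},{"translation":[0,0.012,0],"delta_rot":[-0.01,-0.013,0.04],"gripper":0.58},{"translation":[0,0.012,0],"delta_rot":[-0.01,-0.013,0.03],"gripper":0.58},{"translation":[0,0.004,0],"delta_rot":[0,0,0],"gripper":0.58}]}}

```text
time: 4.42
tool_pos: [526.7, -43.5, 111.6]
eef_rot: [-0.998, -2.975, 0.016]
force: [-2.4, -4.7, 1.5]
gripper_width: 74.3
```

```bash
python3 -c "
from h import *
r=robot.get_image('scene');red(r)
plan([-50,48],[-90,-29],112.5,4)
plan([-32,49],[-66,-29],112.5,6)"
```

```text
case box xy [-57.2 -34.9] yaw deg 9.3 err 9.9 area 396
t 4.47 box [-73.6   7.9] z 111.6 psi -28.8 w 73.9 L [-52.7  45.7] R [-94.4 -30. ] F [-2.7 -3.6  1.3]
width 74.3 g 0.58 psi -27.5
[-0.001, 0.002, -0.001] [-0.005, -0.0, -0.012]
[-0.001, 0.002, -0.001] [-0.005, -0.0, -0.012]
[-0.002, 0.002, -0.001] [-0.005, -0.0, -0.012]
[-0.002, 0.002, -0.001] [-0.005, -0.0, -0.012]
t 4.47 box [-73.6   7.9] z 111.6 psi -28.8 w 73.9 L [-52.7  45.7] R [-94.4 -30. ] F [-2.7 -3.6  1.3]
width 72.6 g 0.54 psi -23.6
[-0.009, 0.006, -0.0] [-0.004, -0.0, -0.029]
[-0.009, 0.006, -0.0] [-0.004, -0.0, -0.029]
[-0.009, 0.005, -0.0] [-0.004, -0.0, -0.029]
[-0.009, 0.005, -0.0] [-0.004, -0.0, -0.029]
[-0.009, 0.005, -0.0] [-0.004, -0.0, -0.029]
[-0.009, 0.005, -0.0] [-0.004, -0.0, -0.029]
```

Call:
{"api": "step_arm", "payload": {"increments": [{"translation":[-0.014,0.008,0],"delta_rot":[-0.004,0,-0.03],"gripper":0.58},{"translation":[-0.014,0.008,0],"delta_rot":[0,0,-0.03],"gripper":0.58},{"translation":[-0.014,0.008,0],"delta_rot":[0,0,-0.03],"gripper":0.57},{"translation":[-0.014,0.008,0],"delta_rot":[0,0,-0.03],"gripper":0.56}]}}

```text
time: 4.8
tool_pos: [538.0, -46.4, 110.0]
eef_rot: [-0.899, -2.981, 0.024]
force: [-6.6, -2.3, 2.4]
gripper_width: 73.7
```

```bash
python3 -c "
from h import *
r=robot.get_image('scene');red(r)
plan([-35,49],[-58,-31],112.5,6)"
```

```text
case box xy [-50.7 -35.9] yaw deg 10.2 err 10.9 area 394
t 4.85 box [-60.9   6.7] z 109.9 psi -25.3 w 73.4 L [-42.6  45.6] R [-79.3 -32.2] F [-4.4 -2.4  1. ]
width 70.7 g 0.51 psi -16.0
[-0.005, 0.003, -0.001] [-0.007, -0.008, -0.051]
[-0.005, 0.003, -0.001] [-0.007, -0.008, -0.051]
[-0.005, 0.003, -0.001] [-0.007, -0.008, -0.051]
[-0.005, 0.003, -0.001] [-0.007, -0.008, -0.051]
[-0.005, 0.003, -0.001] [-0.007, -0.008, -0.051]
[-0.005, 0.003, -0.001] [-0.007, -0.008, -0.051]
```

Call:
{"api": "step_arm", "payload": {"increments": [{"translation":[-0.008,0.014,-0.003],"delta_rot":[-0.006,-0.006,-0.03],"gripper":0.54},{"translation":[-0.01,0.014,-0.003],"delta_rot":[-0.006,-0.006,-0.03],"gripper":0.5},{"translation":[-0.012,0.012,-0.003],"delta_rot":[-0.006,-0.006,-0.03],"gripper":0.48},{"translation":[-0.012,0.012,-0.002],"delta_rot":[-0.006,-0.006,-0.03],"gripper":0.46}]}}

```text
time: 5.18
tool_pos: [547.6, -40.8, 110.0]
eef_rot: [-0.804, -2.994, 0.026]
force: [-8.1, -3.6, 4.7]
gripper_width: 68.7
```

```bash
python3 -c "
from h import *
r=robot.get_image('scene');red(r)
plan([-28,50],[-48,-28],112.5,6)"
```

```text
case box xy [-40.2 -33.2] yaw deg -3.9 err 7.2 area 419
t 5.23 box [-52.6  14. ] z 110.0 psi -21.8 w 68.7 L [-37.5  51.7] R [-67.7 -23.7] F [-7.3 -3.4  1.3]
width 68.0 g 0.45 psi -14.4
[-0.006, 0.001, -0.001] [-0.008, -0.012, -0.041]
[-0.006, 0.001, -0.001] [-0.008, -0.012, -0.041]
[-0.006, 0.001, -0.001] [-0.008, -0.012, -0.041]
[-0.006, 0.001, -0.001] [-0.008, -0.012, -0.041]
[-0.006, 0.001, -0.001] [-0.008, -0.012, -0.041]
[-0.006, 0.0, -0.001] [-0.008, -0.012, -0.041]
```

```bash
python3 -c "
from h import *
plan([-48,52],[-72,-35],113,5)"
```

```text
t 5.23 box [-52.6  14. ] z 110.0 psi -21.8 w 68.7 L [-37.5  51.7] R [-67.7 -23.7] F [-7.3 -3.4  1.3]
width 77.7 g 0.65 psi -15.4
[0.002, -0.004, -0.001] [-0.01, -0.014, -0.043]
[0.003, -0.004, -0.001] [-0.01, -0.014, -0.043]
[0.003, -0.004, -0.001] [-0.01, -0.014, -0.043]
[0.003, -0.004, -0.001] [-0.01, -0.014, -0.043]
[0.003, -0.004, -0.001] [-0.01, -0.014, -0.043]
```

Call:
{"api": "step_arm", "payload": {"increments": [{"translation":[0.013,0,-0.004],"delta_rot":[-0.01,-0.014,0],"gripper":0.46},{"translation":[0.013,0,-0.004],"delta_rot":[-0.01,-0.014,-0.04],"gripper":0.5},{"translation":[0.004,-0.008,-0.003],"delta_rot":[-0.01,-0.014,-0.06],"gripper":0.65},{"translation":[0.002,-0.008,-0.002],"delta_rot":[-0.01,-0.014,-0.06],"gripper":0.65},{"translation":[0,-0.004,0],"delta_rot":[0,0,-0.04],"gripper":0.65}]}}

```text
time: 5.65
tool_pos: [530.3, -49.7, 114.8]
eef_rot: [-0.663, -3.064, 0.021]
force: [-3.1, -3.9, 1.0]
gripper_width: 77.7
```

```bash
python3 -c "
from h import *
r=robot.get_image('scene');red(r)
plan([-48,52],[-72,-35],113,2)
plan([-20,49],[-38,-36],113,8)"
```

```text
case box xy [-40.4 -33.7] yaw deg -3.9 err 8.4 area 413
t 5.70 box [-69.4   2. ] z 114.8 psi -16.2 w 77.5 L [-56.9  45.2] R [-82.  -41.2] F [-4.2 -4.   2.1]
width 77.7 g 0.65 psi -15.4
[-0.009, 0.011, 0.002] [-0.014, -0.005, -0.013]
[-0.009, 0.011, 0.002] [-0.014, -0.005, -0.013]
t 5.70 box [-69.4   2. ] z 114.8 psi -16.2 w 77.5 L [-56.9  45.2] R [-82.  -41.2] F [-4.2 -4.   2.1]
width 74.4 g 0.58 psi -12.0
[-0.012, 0.005, 0.0] [-0.004, -0.001, -0.018]
[-0.012, 0.005, 0.0] [-0.004, -0.001, -0.018]
[-0.012, 0.005, 0.0] [-0.004, -0.001, -0.018]
[-0.012, 0.005, 0.0] [-0.004, -0.001, -0.018]
[-0.012, 0.004, 0.0] [-0.004, -0.001, -0.018]
[-0.012, 0.004, 0.001] [-0.004, -0.001, -0.018]
[-0.012, 0.004, 0.001] [-0.004, -0.001, -0.018]
[-0.012, 0.004, 0.001] [-0.004, -0.001, -0.018]
```

Call:
{"api": "step_arm", "payload": {"increments": [{"translation":[-0.01,0.014,0.001],"delta_rot":[-0.01,-0.004,-0.01],"gripper":0.65},{"translation":[-0.01,0.014,0.001],"delta_rot":[-0.01,-0.004,-0.01],"gripper":0.65},{"translation":[0,0.006,0.001],"delta_rot":[0,0,0],"gripper":0.65}]}}

```text
time: 5.95
tool_pos: [536.2, -44.9, 114.0]
eef_rot: [-0.653, -3.06, 0.016]
force: [-1.1, -7.4, 5.1]
gripper_width: 77.4
```

```bash
python3 -c "
from h import *
plan([-30,51],[-50,-35],113,6)"
```

```text
t 5.95 box [-64.   8.] z 114.0 psi -15.9 w 77.4 L [-51.7  51.2] R [-76.2 -35.3] F [-1.1 -7.4  5.1]
width 75.8 g 0.61 psi -13.1
[-0.01, 0.003, 0.0] [-0.004, -0.003, -0.015]
[-0.01, 0.003, 0.0] [-0.004, -0.003, -0.015]
[-0.01, 0.003, 0.0] [-0.004, -0.003, -0.015]
[-0.01, 0.003, 0.0] [-0.004, -0.003, -0.015]
[-0.01, 0.002, 0.0] [-0.004, -0.003, -0.015]
[-0.01, 0.002, 0.0] [-0.004, -0.003, -0.015]
```

Call:
{"api": "step_arm", "payload": {"increments": [{"translation":[-0.014,0.006,0],"delta_rot":[-0.004,-0.003,-0.01],"gripper":0.65},{"translation":[-0.014,0.006,0],"delta_rot":[-0.004,-0.003,-0.01],"gripper":0.65},{"translation":[-0.014,0.006,0],"delta_rot":[-0.004,-0.003,-0.01],"gripper":0.65},{"translation":[-0.014,0.006,0],"delta_rot":[0,0,-0.01],"gripper":0.65}]}}

```text
time: 6.28
tool_pos: [546.0, -46.4, 112.3]
eef_rot: [-0.618, -3.045, 0.018]
force: [-8.1, -3.9, 3.6]
gripper_width: 77.3
```

```bash
python3 -c "
from h import *
r=robot.get_image('scene');red(r)
plan([-20,51],[-38,-35],113,6)"
```

```text
case box xy [-37.8 -33.6] yaw deg -3.7 err 7.0 area 425
t 6.33 box [-53.1   8. ] z 112.1 psi -14.7 w 77.7 L [-41.6  51.6] R [-64.5 -35.6] F [-6.8 -2.5  2.6]
width 75.4 g 0.6 psi -11.8
[-0.01, 0.003, -0.001] [-0.006, -0.01, -0.016]
[-0.01, 0.002, -0.001] [-0.006, -0.01, -0.016]
[-0.01, 0.002, -0.001] [-0.006, -0.01, -0.016]
[-0.01, 0.002, -0.001] [-0.006, -0.01, -0.016]
[-0.01, 0.002, -0.0] [-0.006, -0.01, -0.016]
[-0.01, 0.002, -0.0] [-0.006, -0.01, -0.016]
```

Aligned now, so I continue.

Call:
{"api": "step_arm", "payload": {"increments": [{"translation":[-0.014,0.006,-0.001],"delta_rot":[-0.006,-0.008,-0.01],"gripper":0.65},{"translation":[-0.014,0.006,-0.001],"delta_rot":[-0.006,-0.008,-0.01],"gripper":0.65},{"translation":[-0.014,0.005,-0.001],"delta_rot":[-0.006,-0.008,-0.01],"gripper":0.64},{"translation":[-0.014,0.005,-0.001],"delta_rot":[0,0,-0.01],"gripper":0.63}]}}

```text
time: 6.67
tool_pos: [556.6, -47.9, 110.7]
eef_rot: [-0.584, -3.037, 0.017]
force: [-6.8, -3.5, 2.6]
gripper_width: 76.8
```

```bash
python3 -c "
from h import *
r=robot.get_image('scene');red(r)
plan([-10,50],[-26,-35],113,6)"
```

```text
case box xy [-26.7 -33. ] yaw deg -1.8 err 12.4 area 425
t 6.72 box [-42.3   8. ] z 110.6 psi -13.5 w 76.5 L [-31.9  51.2] R [-52.7 -35.3] F [-5.1 -3.1  0.5]
width 74.0 g 0.57 psi -10.7
[-0.01, 0.002, -0.001] [-0.006, -0.015, -0.016]
[-0.01, 0.002, -0.001] [-0.006, -0.015, -0.016]
[-0.01, 0.002, -0.001] [-0.006, -0.015, -0.016]
[-0.01, 0.002, -0.001] [-0.006, -0.015, -0.016]
[-0.01, 0.002, -0.001] [-0.006, -0.015, -0.016]
[-0.01, 0.002, -0.001] [-0.006, -0.015, -0.016]
```

Call:
{"api": "step_arm", "payload": {"increments": [{"translation":[-0.014,0.008,-0.004],"delta_rot":[-0.006,-0.014,-0.01],"gripper":0.62},{"translation":[-0.014,0.007,-0.004],"delta_rot":[-0.006,-0.014,-0.01],"gripper":0.61},{"translation":[-0.014,0.006,-0.004],"delta_rot":[-0.006,-0.014,-0.01],"gripper":0.6},{"translation":[-0.014,0.006,-0.004],"delta_rot":[-0.006,-0.01,-0.01],"gripper":0.59},{"translation":[-0.014,0.006,-0.004],"delta_rot":[0,0,-0.01],"gripper":0.58}]}}

```text
time: 7.13
tool_pos: [571.3, -47.7, 112.6]
eef_rot: [-0.544, -3.039, 0.019]
force: [-5.2, -4.0, -0.8]
gripper_width: 73.9
```

```bash
python3 -c "
from h import *
r=robot.get_image('scene');red(r)
plan([5,49],[-10,-33],113,6)
a=r['color'][150:320,210:360,::-1]
cv2.imwrite('pics/s4.png',cv2.resize(a,None,fx=3.5,fy=3.5,interpolation=cv2.INTER_CUBIC))"
```

```text
case box xy [-10.2 -30.9] yaw deg -13.3 err 10.6 area 444
t 7.18 box [-27.5  10.5] z 112.7 psi -12.0 w 73.8 L [-18.5  52.7] R [-36.4 -31.7] F [-3.9 -2.5 -0.4]
width 70.9 g 0.51 psi -10.4
[-0.01, 0.001, -0.001] [-0.007, -0.016, -0.009]
[-0.01, 0.001, -0.001] [-0.007, -0.016, -0.009]
[-0.01, 0.001, -0.0] [-0.007, -0.016, -0.009]
[-0.01, 0.001, -0.0] [-0.007, -0.016, -0.009]
[-0.01, 0.001, -0.0] [-0.007, -0.016, -0.009]
[-0.01, 0.001, -0.0] [-0.007, -0.016, -0.009]
```

View pics/s4.png

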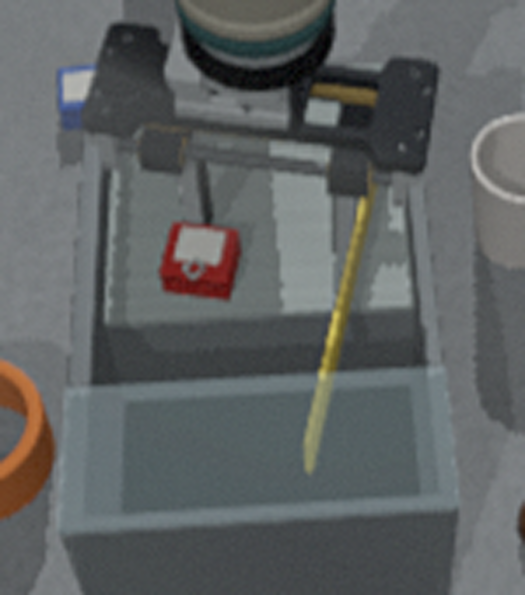

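The flap is wide open, tip at (310,460), well clear of the case at (200,260). The finger is flush on the case, so I push on over the edge.

Call:
{"api": "step_arm", "payload": {"increments": [{"translation":[-0.014,0.004,-0.002],"delta_rot":[-0.006,-0.014,0],"gripper":0.58},{"translation":[-0.014,0.004,-0.002],"delta_rot":[-0.006,-0.014,0],"gripper":0.58},{"translation":[-0.014,0.004,-0.002],"delta_rot":[-0.006,-0.014,0],"gripper":0.58},{"translation":[-0.014,0.004,-0.002],"delta_rot":[-0.006,-0.01,0],"gripper":0.58},{"translation":[-0.014,0.004,-0.002],"delta_rot":[0,0,0],"gripper":0.58}]}}

```text
time: 7.6
tool_pos: [588.3, -51.0, 112.3]
eef_rot: [-0.547, -3.041, 0.018]
force: [-5.1, -3.2, -0.4]
gripper_width: 74.2
```

```bash
python3 -c "
from h import *
r=robot.get_image('scene');red(r)
plan([20,49],[5,-33],113,6)"
```

```text
case box xy [  8.  -31.3] yaw deg -3.7 err 6.6 area 459
t 7.65 box [-10.4   9.4] z 112.3 psi -12.1 w 74.2 L [-1.3 51.8] R [-19.5 -33. ] F [-3.3 -2.9 -0. ]
width 70.9 g 0.51 psi -10.4
[-0.009, 0.001, -0.001] [-0.006, -0.015, -0.01]
[-0.009, 0.001, -0.001] [-0.006, -0.015, -0.01]
[-0.009, 0.001, -0.001] [-0.006, -0.015, -0.01]
[-0.009, 0.001, -0.001] [-0.006, -0.015, -0.01]
[-0.009, 0.001, -0.0] [-0.006, -0.015, -0.01]
[-0.009, 0.001, -0.0] [-0.006, -0.015, -0.01]
```

Call:
{"api": "step_arm", "payload": {"increments": [{"translation":[-0.014,0.004,-0.002],"delta_rot":[-0.006,-0.014,0],"gripper":0.58},{"translation":[-0.014,0.004,-0.002],"delta_rot":[-0.006,-0.014,0],"gripper":0.58},{"translation":[-0.014,0.004,-0.002],"delta_rot":[-0.006,-0.014,0],"gripper":0.58},{"translation":[-0.014,0.004,-0.002],"delta_rot":[-0.006,-0.01,0],"gripper":0.58},{"translation":[-0.014,0.004,-0.002],"delta_rot":[0,0,0],"gripper":0.58},{"translation":[-0.014,0.004,-0.002],"delta_rot":[0,0,0],"gripper":0.58},{"translation":[-0.014,0.004,-0.002],"delta_rot":[0,0,0],"gripper":0.58}]}}

```text
time: 8.23
tool_pos: [614.3, -56.3, 112.0]
eef_rot: [-0.549, -3.036, 0.02]
force: [-4.1, -4.1, -0.1]
gripper_width: 74.3
```

```bash
python3 -c "
from h import *
r=robot.get_image('scene');red(r);now()
a=r['color'][150:320,210:360,::-1]
cv2.imwrite('pics/s5.png',cv2.resize(a,None,fx=3.5,fy=3.5,interpolation=cv2.INTER_CUBIC))"
```

```text
case box xy [ 67.7 -27.9] yaw deg 6.9 err 196.6 area 251
t 8.28 box [16.5  8. ] z 112.1 psi -12.3 w 73.9 L [25.7 50.2] R [  7.4 -34.2] F [-1.8 -2.9 -0.7]
```

View pics/s5.png

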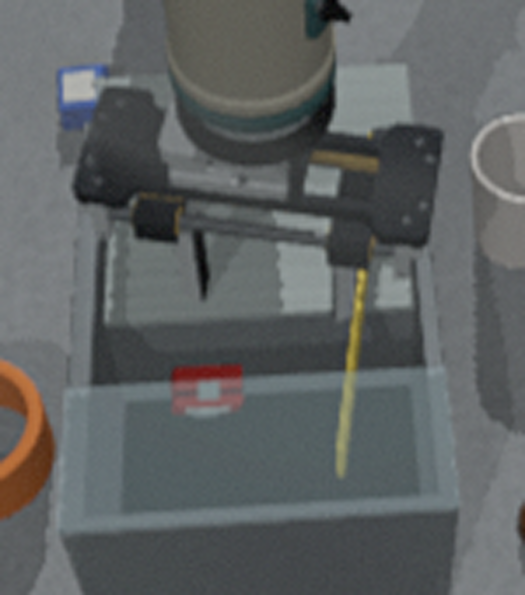

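The case at (207,390) has gone over the edge into the well. Now I withdraw gently, with the flap following the finger shut.

Call:
{"api": "step_arm", "payload": {"increments": [{"translation":[0,0,0],"delta_rot":[0,0,0],"gripper":0.58},{"translation":[0.03,-0.006,-0.002],"delta_rot":[0,0,0],"gripper":0.58},{"translation":[0.03,-0.006,-0.002],"delta_rot":[0,0,0],"gripper":0.58},{"translation":[0.03,-0.006,-0.002],"delta_rot":[0,0,0],"gripper":0.58},{"translation":[0.03,-0.006,-0.002],"delta_rot":[0,0,0],"gripper":0.58},{"translation":[0.03,-0.006,-0.002],"delta_rot":[0,0,0],"gripper":0.58},{"translation":[0.03,-0.006,-0.002],"delta_rot":[0,0,0],"gripper":0.58}]}}

```text
time: 8.87
tool_pos: [555.6, -50.5, 122.4]
eef_rot: [-0.569, -3.066, 0.025]
force: [-0.4, -5.0, -0.3]
gripper_width: 74.0
```

```bash
python3 -c "
from h import *
plan([-75,48],[-93,-36],114,5)"
```

```text
t 8.87 box [-43.9   5.2] z 122.4 psi -12.8 w 74.0 L [-34.3  47.4] R [-53.5 -37. ] F [-0.4 -5.  -0.3]
width 73.4 g 0.56 psi -12.1
[0.02, -0.004, 0.005] [-0.008, -0.008, -0.005]
[0.02, -0.004, 0.005] [-0.008, -0.008, -0.005]
[0.02, -0.004, 0.004] [-0.008, -0.008, -0.005]
[0.02, -0.004, 0.004] [-0.008, -0.008, -0.005]
[0.02, -0.004, 0.004] [-0.008, -0.008, -0.005]
```

Call:
{"api": "step_arm", "payload": {"increments": [{"translation":[0.022,-0.004,0.003],"delta_rot":[-0.008,-0.008,0],"gripper":0.58},{"translation":[0.022,-0.004,0.002],"delta_rot":[-0.008,-0.008,0],"gripper":0.58},{"translation":[0.022,-0.004,0],"delta_rot":[0,0,0],"gripper":0.58},{"translation":[0.022,-0.004,0],"delta_rot":[0,0,0],"gripper":0.58},{"translation":[0.022,-0.004,0],"delta_rot":[0,0,0],"gripper":0.58},{"translation":[0.022,-0.004,0],"delta_rot":[0,0,0],"gripper":0.58},{"translation":[0.015,-0.002,0],"delta_rot":[0,0,0],"gripper":0.58}]}}

```text
time: 9.45
tool_pos: [500.1, -36.8, 123.9]
eef_rot: [0.578, 3.084, -0.008]
force: [0.1, 0.2, 0.7]
gripper_width: 74.5
```

```bash
python3 -c "
from h import *
now()"
```

```text
t 9.45 box [-100.8   10.8] z 123.9 psi -13.0 w 74.5 L [-91.   53.2] R [-110.6  -31.6] F [0.1 0.2 0.7]
```

Clear of everything, with force about 0. I lift straight up, back off and let the flap settle.

Call:
{"api": "step_arm", "payload": {"increments": [{"translation":[0,0,-0.06],"delta_rot":[0,0,0],"gripper":0.58},{"translation":[0,0,-0.08],"delta_rot":[0,0,0],"gripper":0.58},{"translation":[0,0,-0.08],"delta_rot":[0,0,0],"gripper":0.58},{"translation":[0.02,0.05,-0.06],"delta_rot":[0,0,0],"gripper":0.58},{"translation":[0.02,0.08,0],"delta_rot":[0,0,0],"gripper":0.58},{"translation":[0.02,0.09,0],"delta_rot":[0,0,0],"gripper":0.58},{"translation":[0.02,0.09,0],"delta_rot":[0,0,0],"gripper":0.58},{"translation":[0.02,0.09,0],"delta_rot":[0,0,0],"gripper":0.58},{"translation":[0.02,0.09,0],"delta_rot":[0,0,0],"gripper":0.58},{"translation":[0.02,0.08,0],"delta_rot":[0,0,0],"gripper":0.58},{"translation":[0,0,0],"delta_rot":[0,0,0],"gripper":0.58},{"translation":[0,0,0],"delta_rot":[0,0,0],"gripper":0.58}]}}

```text
time: 10.45
tool_pos: [526.7, 218.5, 242.4]
eef_rot: [0.569, 3.084, 0.015]
force: [0.8, -0.9, -1.1]
gripper_width: 74.6
```

```bash
python3 -c "
from h import *
now()
S=robot.get_image('scene')['color'][150:320,210:380,::-1];T=robot.get_image('top')['color'][60:230,270:470,::-1]
cv2.imwrite('pics/end.png',np.hstack([cv2.resize(x,(int(x.shape[1]*2.1),357),interpolation=cv2.INTER_CUBIC) for x in(S,T)]))"
```

```text
t 10.45 box [-110.9  267.3] z 242.4 psi -12.7 w 74.6 L [-101.4  309.8] R [-120.5  224.8] F [ 0.8 -0.9 -1.1]
```

View pics/end.png

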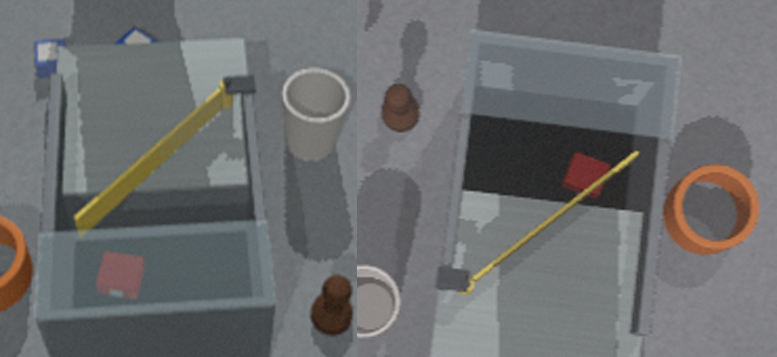

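The red case lies in the well at right-pane (587,174). The flap tip is at full-image (403,133), the same as before opening at (403.6,132.3), so it is shut. The bystanders haven't moved.

```bash
python3 -c "
from workcell import robot
print(robot.sign_off())"
```

```text
the job is handed in; nothing more can be done
None
```

The red key case is in the well and the flap is shut; I handed the job in at about 10.5 s on the robot's clock. The left finger pushed the flap open and held it while the right finger pushed the case along the ledge and over the edge. I then drew both fingers back so the flap closed behind the left one, and lifted clear.

**Last checks:**
- The final pictures show the case in the well.
- The flap tip is within a pixel of where it was when shut at the start.
- By eye in the final pictures, the stamp, tape roll and cup stand where they were.
- The wrist force readings stayed below about 10 N, and the hand was clear of everything at sign-off.

**What went less smoothly:**
- The case turned up to about 13° during the push, so I backed off twice and re-centred the finger. During the second back-off the flap came close to shut. By my geometry it was barely open at that moment, before the case reached it, and I took no picture then. It was opened wide again before the case went past.
- In every picture taken during the push, the case was well clear of the flap.
- The early scene-camera fits of the case pose disagreed because of a poor colour mask. After I fixed the mask, the fit matched the top camera's first pose to about 1.5 mm and 2°.

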